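# Reset the bench grinder's interlock with its two-button chord

### The arm

A 6-joint arm with a two-finger parallel gripper is mounted at the origin on the work surface. World frame = base frame: x ahead of the robot, y to its left, z up, the work surface at z = 0. Lengths are in mm, angles in rad, forces in N, time in s.
With the tool pointing down it reaches from about 300 to 775 mm from the base axis. Payload 14.6 kg.
Tool frame: the origin (TCP) lies midway between the tips of the shut fingers; the grasp point (between the pads) lies behind it (manip.grip_depth is the z of the grasp point in the tool frame, in mm); z points along the fingers, y is the line along which they close (so a half turn about z gives the same grasp; the last joint's range is limited). The gripper opens to 94 mm and grips with 3 to 60 N. Pads are 16 mm wide; open, the fingers measure 119 mm over their backs; the gripper's body (75 mm by 177 mm) begins 78 mm behind the grasp point.
Start: joints at [1.177, 0.3, 1.521, -0, 1.321, -0.067], TCP at [176.555, 520.882, 205.446] pointing down, gripper open.
Joint ranges: [-3.03, 3.03], [-0.79, 2.21], [0.23, 2.52], [-1.04, 4.18], [0, 3.07], [-2.55, 2.55]. Speed limits (rad/s): [2.22, 2.22, 2.57, 3.14, 3.14, 3.14].

### API

Orientations are given as [roll, pitch, yaw] about the fixed x, y, z axes, in that order (R = Rz(yaw) Ry(pitch) Rx(roll)).
In Python, from cell import manip gives the robot as it stands.
- The arm moves only by the tool inch_along, called after "Call:" by a JSON object that holds its "name" and its "arguments". Schema: {"type":"object","properties":{"steps":{"type":"array","items":{"type":"array","items":{"type":"number"},"minItems":6,"maxItems":6},"minItems":1,"maxItems":5},"jaw":{"type":"number"},"squeeze":{"type":"number"},"only":{"type":"string"},"quiet":{"type":"boolean"},"lines":{"type":"string"}},"required":["steps"],"additionalProperties":false}. steps is a list of rows, 1 to 5 of them, each of 6 numbers: dx, dy, dz in units of 20 mm, then a rotation vector rx, ry, rz in units of 0.1 rad; each row is the pose to reach, as a shift and turn from the pose commanded when the call began, along the tool's axes at that moment; what a row does not reach only later rows make up. A row lasts 1/10 s, in which the tool goes at most 50 mm and 0.15 rad, less where a joint would pass 70% of its speed; a pose out of reach is approached as far as the arm can. jaw is the finger opening in mm, set as the call begins (left out keeps the last). The fingers move at their own pace and stop on an object; squeeze is the grip in N (left out, the last holds). Time passes only in rows, so rows that do not move let the fingers close. The tool returns the time, the measured TCP pose, the force, the opening and the grip force at its end. only (a regular expression) keeps the lines of the reply that match it, lines (a string "A,B") keeps lines A to B, and quiet returns only ok. Input that does not fit is refused with a message, and nothing moves.
- manip.read_state(): the state, without advancing time (a new reading comes with each control period).
- manip.camera(name): name is "side" or "top"; returns (picture, depth): 420x560x3 uint8, red, green, blue; 420x560 float32, mm along the optical axis (not along the pixel's ray), 0 where there is no reading.
- manip.camera_info(name): a dict with "K" (3x3 intrinsics, pixels), "rvec" (rotation vector, rad) and "tvec" (3), from world to camera coordinates, as OpenCV has them. Camera axes: x right, y down, z forward; pixel columns grow to the right and rows downward; lengths in mm; the calibration is good to about 2 mm. A picture is of the moment at which its call begins. camera_info takes no time and is no camera call.
- manip.sign_off(): hands the job in; it is judged then, once.
The state is a dict: "clock": time; "joints": joint angles; "qd": joint speeds; "effort": joint torques, N m; "eef_pos": TCP position; "eef_rot": TCP orientation; "wrist_force": force on the tool from outside, world axes, zero at the start; "moment": the same for the moment, N m; "finger_gap": finger opening in mm; "finger_force": force on a finger pad.
Only numpy, scipy, OpenCV 4.12 (cv2) and the standard library are available. Lean on these libraries where they do the work, as an engineer would, in place of code of your own. Each camera call takes 0.05 s, during which the arm holds its last target. There are 200 camera calls.

### The job

The bench grinder's interlock has tripped: on the grey reset station, push the clear sliding cover all the way back, away from the big mushroom stop button, so that the two round reset buttons are bare. Then press both reset buttons together, one fingertip on each, hold them fully down for three seconds, let them come up again and draw clear. Do not press the mushroom stop button, leave the cover open, and leave the loose things lying about where they are, neither moved nor lifted.

Things in the scene. Friction and masses are not known exactly. Their poses are not given: they have to be found in the camera images.
- station: grey steel reset station fixed to the bench, 210 (its x) by 150 (its y) by 80 mm high. Origin: centre of its underside; +x points from the mushroom stop towards the end to which the cover opens; z up. On its flat top: the stop at x = -75 mm, y = 0, and the two reset buttons at x = -10 mm, y = +30 and -30 mm, each in a steel collar 42 mm across, 9 mm high.
- rib_top (a point): top centre of the fixed steel rib standing between the two reset buttons (station x = -10 mm, y = 0): 8 mm thick in y, 44 mm long in x, its top 106 mm above the bench, 4 mm over the unpressed buttons.
- rail_left (a point): top of the fixed left rail at station y = +66 mm, x = -10 mm, 110 mm above the bench. The cover slides on this rail and its twin at y = -66 mm; each is 10 mm wide and runs from x = -42 to x = 103 mm.
- cover (a joint): travel of the clear plastic cover along the station's +x: 0 = closed over the reset buttons, 0.070 m = fully open, at its stop. Starts 0 to 15 mm open. About 1.5 N of friction; stays where left; cannot be lifted off. Plate 56 mm (x) by 130 mm (y), 4 mm thick, its top 114 mm above the bench, its centre at station x = -10 mm + travel; aluminium strip on its near edge, upright tab on its far edge.
- cover_tab (a point): middle of the near (station -x) face of the cover's upright aluminium tab, 127 mm above the bench, 22 mm beyond the plate's centre in station x. Tab 6 mm thick, 90 mm wide in y, 26 mm high, from the plate's top at 114 mm to 140 mm. Push this face to slide the cover back.
- reset_left (a joint): how far the left reset button (station y = +30 mm) is pressed down: 0 = up, 0.008 m = fully down. A spring brings it back: 1.2 N to start it, 4 N fully down (8 N for the two).
- reset_right (a joint): how far the right reset button (station y = -30 mm) is pressed down: 0 = up, 0.008 m = fully down; same spring as the left one.
- reset_left_top (a point): centre of the top of the left reset button, a flat round black button 26 mm across, its top 102 mm above the bench when up and 94 mm when fully down. The two buttons are 60 mm apart, centre to centre, along station y.
- reset_right_top (a point): centre of the top of the right reset button, same as the left one.
- stop (a joint): how far the mushroom stop button is pressed: 0 = up, 0.006 m = fully down (8 N). To be left alone.
- stop_top (a point): centre of the top of the mushroom stop button, 108 mm above the bench: black, domed, 38 mm across.
- socket: steel socket, an upright tube 24 mm across and 30 mm high, standing loose on the station's top beside the mushroom button, at its left (station +y); origin at the centre of its underside. To be left alone.
- screw_jar: glass jar with a steel cap, 60 mm across, 85 mm high, standing on the bench beside the station; origin at the centre of its underside. To be left alone.
- wrench: steel wrench 150 mm long lying on the bench on the other side of the station; its length is its x axis. To be left alone.
- grind_wheel: spare grinding wheel lying flat, 124 mm across, 20 mm thick, beyond the station; origin at the centre of its underside. To be left alone.
- brush: hand brush lying on the bench beyond the station. To be left alone.
- vee_block: steel vee block 50 by 60 by 40 mm at the right of the bench. To be left alone.
- screwdriver: screwdriver lying at the right of the bench; its length is its x axis. To be left alone.

How it is judged:
By the outcome, as a careful person would: the job done as asked, in the order asked, and still so for the second after the job is handed in, with the robot touching nothing.
It also fails if it takes over 48 s, if anything falls off the work surface, if the arm or the gripper's body presses on something with over 40 N, if the wrist force passes 120 N, or if a joint passes its speed limit or range.

## Working session

There is one attempt and no reset: what is moved stays moved. The work goes in short steps, Python scripts to look and compute and a tool call to move; the robot and the scene stay as the last step left them, time stands still between calls to the robot, and variables do not carry over. Pictures are saved under pics/ and viewed, at most 10 in all, crops included, and the job is handed in when it is done.

```bash
ls; mkdir -p pics; python3 - <<'E'
from cell import manip
import cv2,numpy as np
for n in("top","side"):
    p,d=manip.camera(n); cv2.imwrite(f"pics/{n}0.png",p[:,:,::-1]); np.save(f"pics/{n}0.npy",d)
    print(n,manip.camera_info(n))
print(manip.read_state(),manip.grip_depth)
E
```

```text
cell.py
pics
top {'K': array([[404.37918328,   0.        , 285.61592208],
       [  0.        , 404.37918328, 211.3678355 ],
       [  0.        ,   0.        ,   1.        ]]), 'rvec': array([ 2.09137963, -2.11723103,  0.24090633]), 'tvec': array([-113.36421791,  552.03985785, 1010.94106137])}
side {'K': array([[439.85937483,   0.        , 282.27885516],
       [  0.        , 439.85937483, 208.11969141],
       [  0.        ,   0.        ,   1.        ]]), 'rvec': array([ 2.07748146, -0.29554814,  0.19986003]), 'tvec': array([-529.16866758,  123.68735394, 1051.19408434])}
{'clock': 0.1, 'joints': array([ 1.17737073e+00,  3.00396219e-01,  1.52152270e+00, -1.85619149e-05,
        1.32067852e+00, -6.66095466e-02]), 'qd': array([-1.90832459e-03, -3.47089721e-03, -1.21660868e-03,  1.08395826e-03,
        8.58498965e-05,  1.17059428e-03]), 'effort': array([ 1.13553047e-03, -5.32647622e+01, -3.53288519e+01,  7.10049947e-02,
        2.33635266e-02, -5.05634284e-05]), 'eef_pos': array([176.48934535, 520.66923034, 204.95209675]), 'eef_rot': array([-3.14058891e+00, -4.89384007e-05,  2.81478118e+00]), 'wrist_force': array([-0.11036755, -0.09421931, -0.26962844]), 'moment': array([ 0.03400601,  0.00090531, -0.01186496]), 'finger_force': 0.0, 'finger_gap': 93.58489928024916} -18.8
```

View pics/top0.png

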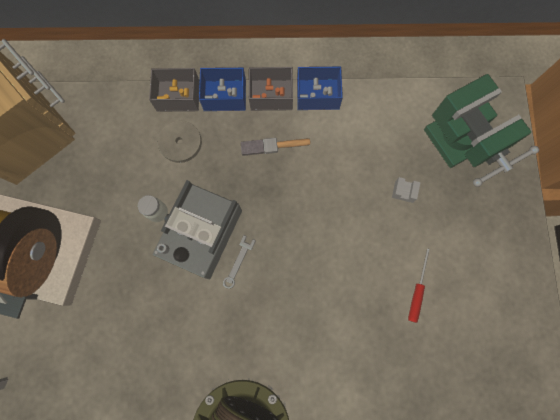

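View pics/side0.png

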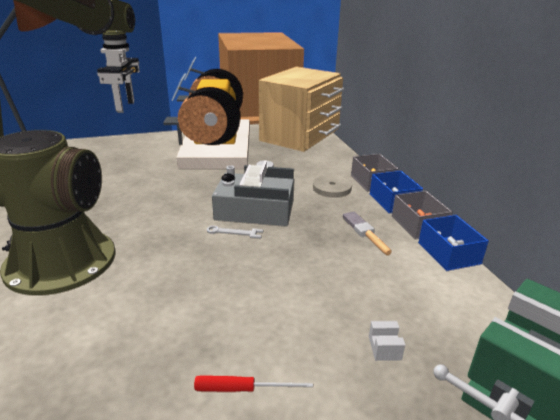

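The top view shows the station at about (198,230): the stop at (181,255), the socket at (161,248), the cover at (193,227) and the jar at (149,206). The side view shows the same station at (255,195). Next I'll enlarge the station.

```bash
python3 - <<'E'
import cv2
p=cv2.imread("pics/top0.png")[170:290,120:270]; cv2.imwrite("pics/c1.png",cv2.resize(p,None,fx=5,fy=5,interpolation=cv2.INTER_CUBIC))
p=cv2.imread("pics/side0.png")[150:240,200:310]; cv2.imwrite("pics/c2.png",cv2.resize(p,None,fx=6,fy=6,interpolation=cv2.INTER_CUBIC))
E
```

```text
(no output)
```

View pics/c1.png

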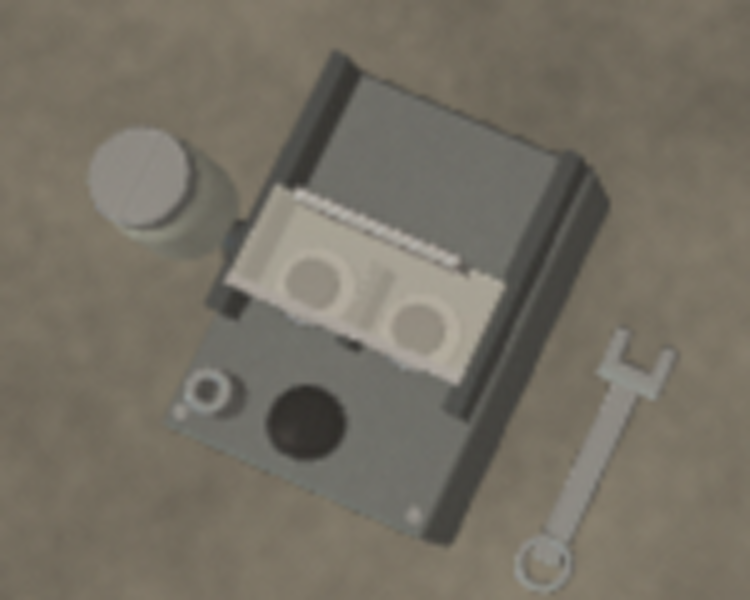

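View pics/c2.png

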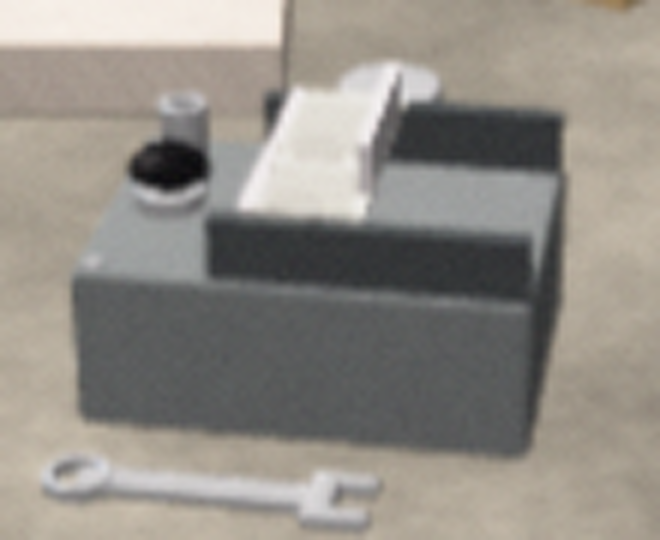

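Crop 1 (5x) shows the stop at (306,421), buttons at (316,282) and (417,328), the tab's top edge from (297,190) to (460,262), and the station's near top corners at (167,423) and (427,543). Crop 2 (6x) shows the near side face with corners (77,280), (530,305), (85,418) and (527,452). The cover is nearly closed. I'll fit the station pose from these points.

```bash
cat > h.py <<'E'
import numpy as np,cv2
from cell import manip
from scipy.optimize import least_squares
def proj(n,P):
    c=manip.camera_info(n); return cv2.projectPoints(np.float64(P).reshape(-1,1,3),c["rvec"],c["tvec"],c["K"],None)[0].reshape(-1,2)
def ray(n,uv,z):
    c=manip.camera_info(n);R=cv2.Rodrigues(c["rvec"])[0];o=-R.T@c["tvec"]
    d=R.T@np.linalg.inv(c["K"])@[uv[0],uv[1],1]; return o+d*(z-o[2])/d[2]
def w(p,P):
    P=np.float64(P).reshape(-1,3);c,s=np.cos(p[2]),np.sin(p[2])
    return np.c_[p[0]+c*P[:,0]-s*P[:,1],p[1]+s*P[:,0]+c*P[:,1],P[:,2]]
E
python3 - <<'E'
from h import *
T=[((306,421),(-75,0,104)),((316,282),(-10,30,102)),((417,328),(-10,-30,102)),((167,423),(-105,75,80)),((427,543),(-105,-75,80)),((336,50),(103,71,110)),((583,156),(103,-71,110))]
S=[((77,280),(-105,-75,80)),((530,305),(105,-75,80)),((85,418),(-105,-75,0)),((527,452),(105,-75,0)),((210,215),(-42,-71,110)),((531,238),(103,-71,110))]
tu=np.float64([a for a,b in T])/5+[120,170]; su=np.float64([a for a,b in S])/6+[200,150]
tp=[b for a,b in T]; sp=[b for a,b in S]
ft=lambda p:(proj("top",w(p,tp))-tu).ravel()
fs=lambda p:(proj("side",w(p,sp))-su).ravel()
x0=[500,150,.4]; a0=ray("top",tu[0],104);print(a0)
x0=[*(ray("top",(tu[3]+tu[6])/2,90)[:2]),-.4]
for f in(ft,fs,lambda p:np.r_[ft(p),fs(p)]):
    r=least_squares(f,x0);print(r.x,np.round(r.fun,1))
p=r.x;np.save("pose.npy",p)
for uv in((297,190),(460,262)):
    q=ray("top",np.float64(uv)/5+[120,170],140);c,s=np.cos(p[2]),np.sin(p[2]);d=q[:2]-p[:2];print("tabtop st",c*d[0]+s*d[1],-s*d[0]+c*d[1])
E
```

```text
[434.97476485 141.08565444 104.        ]
[ 5.02817205e+02  1.09626032e+02 -4.17333280e-01] [ 0.4  0.3 -0.6 -0.1  0.6 -0.  -1.1  0.2  0.  -0.3 -0.  -0.   0.6 -0.2]
[ 5.05262480e+02  1.13850395e+02 -4.06109081e-01] [-1.2 -1.8  1.1 -0.4 -0.8  0.6  0.7  0.7 -0.4  0.   0.6 -0. ]
[ 5.03767722e+02  1.10282717e+02 -4.10656862e-01] [ 0.3 -0.  -0.8 -0.3  0.4 -0.5 -1.2  0.1  0.1 -0.7 -0.6 -0.3  0.2 -0.8
 -1.6 -1.2  0.8  0.4 -1.2  1.2  0.4  1.6 -0.7  0.6  0.3  0.7]
tabtop st 24.923222048287396 44.846100399836544
tabtop st 23.315757369557247 -44.38717947879071
```

```bash
cat >> h.py <<'E'
def togo(st,p=None):
    from scipy.spatial.transform import Rotation as R
    p=np.load("pose.npy") if p is None else p
    s=manip.read_state();A=R.from_euler("xyz",s["eef_rot"]);g=R.from_euler("xyz",[np.pi,0,p[2]+np.pi])
    print("shift",np.round(A.inv().apply(w(p,st)[0]-s["eef_pos"]),1),"rot",np.round((A.inv()*g).as_rotvec(),3),"at",np.round(s["eef_pos"],1))
E
python3 - <<'E'
from h import *
togo((-2,0,180))
for uv,z in(((95,213),30),((68,305),30),((60,230),100)):print(ray("top",uv,z))
print(w(np.load("pose.npy"),(-2,0,180)))
E
```

```text
shift [-439.7 -283.4   25.2] rot [-0.001 -0.     0.084] at [176.5 520.7 205. ]
[559.66505646 400.20379745  30.        ]
[315.50437075 447.64060963  30.        ]
[500.54578565 451.12218201 100.        ]
[[501.93400395 111.08113984 180.        ]]
```
Straight line from (176,520) to (502,111): at x=315, y=346. Grinder box at y>400ish; gripper body half 88 wide... clearance perpendicular ~ maybe 80mm at corner (315,447): perpendicular to line dir (.62,-.78): normal (.78,.62): (139*.78-73*.62)=63 mm. Hmm gripper body ±88 along tool y — tool y ≈ (.4,.917) nearly along... Body at z 300+, wood base ~30 high, wheel tops ~? Wheel at further. Safer go -y first: world (0,-200,0) then the rest. Tool axes at yaw 2.815: tool x=(-.947,.321), tool y=(.321,.947). World (0,-220) -> tool x -70.6, tool y -208. Then the rest: -369, -75. Rows: 5 of ~44.

Units first: shifts go in units of 20 mm and turns go in units of 0.1 rad. So -208 mm is -10.4, -70 mm is -3.5, 0.084 rad is 0.84.

Call:
{"name": "inch_along", "arguments": {"steps": [[-0.7,-2.1,0,0,0,0.2],[-1.4,-4.2,0,0,0,0.4],[-2.1,-6.3,0,0,0,0.6],[-2.8,-8.4,0,0,0,0.84],[-3.5,-10.4,0,0,0,0.84]], "jaw": 47.5}}

```text
clock: 0.6
eef_pos: [175.6, 299.6, 205.0]
eef_rot: [-3.141, -0.0, 2.73]
wrist_force: [1.6, -0.2, 0.7]
finger_gap: 57.2
finger_force: 0.0
```

```bash
python3 -c "
from h import *
togo((-2,0,180))"
```

```text
shift [-374.5  -42.4   25. ] rot [-0.    -0.    -0.001] at [175.6 299.6 205. ]
```

Converted, -8 mm is -0.4, -225 mm is -11.25.

Call:
{"name": "inch_along", "arguments": {"steps": [[-2.25,-0.4,0,0,0,0],[-4.5,-0.8,0,0,0,0],[-6.75,-1.2,0,0,0,0],[-9,-1.6,0,0,0,0],[-11.25,-2.1,0,0,0,0]]}}

```text
clock: 1.1
eef_pos: [366.9, 171.6, 205.5]
eef_rot: [3.141, 0.0, 2.731]
wrist_force: [0.5, 1.5, 0.5]
finger_gap: 47.7
finger_force: 0.0
```

Call:
{"name": "inch_along", "arguments": {"steps": [[-2.25,0,0.25,0,0,0],[-4.5,0,0.75,0,0,0],[-6.75,0,1,0,0,0],[-7.5,0,1.25,0,0,0],[-7.5,0,1.25,0,0,0]]}}

```text
clock: 1.6
eef_pos: [503.8, 112.1, 178.9]
eef_rot: [-3.14, -0.002, 2.729]
wrist_force: [-1.1, 0.5, 0.0]
finger_gap: 47.4
finger_force: 0.0
```

```bash
python3 - <<'E'
from h import *
togo((-2,0,125))
for n in("top","side"):
    p,d=manip.camera(n); c=proj(n,w(np.load("pose.npy"),(0,0,110)))[0].astype(int)
    print(n,c-[60,50]); q=p[max(c[1]-50,0):c[1]+50,c[0]-60:c[0]+60,::-1]; cv2.imwrite(f"pics/{n}1.png",cv2.resize(q,None,fx=5,fy=5,interpolation=cv2.INTER_CUBIC))
E
```

```text
shift [ 1.2 -1.6 53.9] rot [-0.001 -0.002 -0.002] at [503.8 112.1 178.9]
top [134 176]
side [194 126]
```

View pics/side1.png

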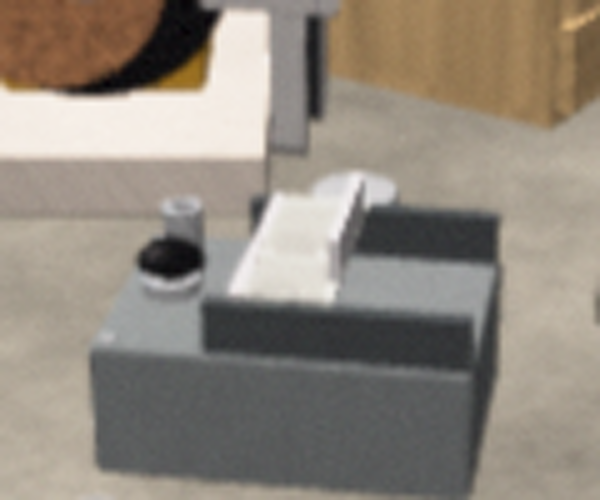

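The side view shows the fingertips at about (290,150), above the plate and on the near side of the tab at (345,230). I'll go down to z≈123.

Converted, 20 mm is 1, -1 mm is -0.05.

Call:
{"name": "inch_along", "arguments": {"steps": [[0.05,-0.05,1,0,0,0],[0.05,-0.05,2,0,0,0],[0.05,-0.05,2.6,0,0,0],[0.05,-0.05,2.8,0,0,0],[0.05,-0.05,2.8,0,0,0]]}}

```text
clock: 2.2
eef_pos: [501.5, 113.0, 124.7]
eef_rot: [-3.142, 0.0, 2.731]
wrist_force: [0.3, 0.6, 1.0]
finger_gap: 47.4
finger_force: 0.0
```

```bash
python3 - <<'E'
from h import *
togo((74,0,123))
n="side"
p,d=manip.camera(n); q=p[126:226,194:314,::-1]; cv2.imwrite(f"pics/{n}2.png",cv2.resize(q,None,fx=5,fy=5,interpolation=cv2.INTER_CUBIC))
E
```

```text
shift [-77.1  -1.6   1.7] rot [-0.  0.  0.] at [501.5 113.  124.7]
```

View pics/side2.png

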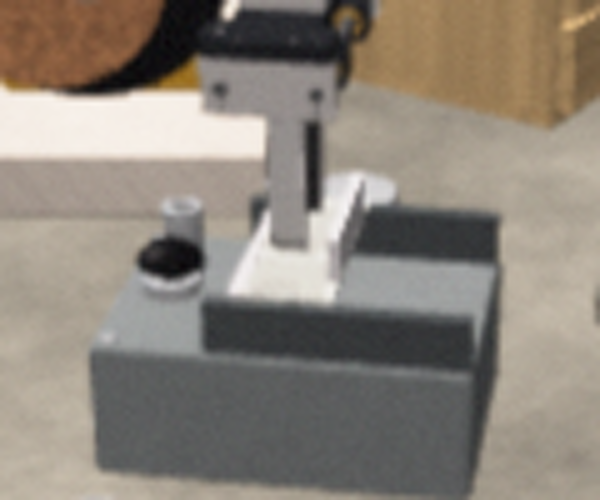

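The fingers stand on the near side of the tab, just above the plate, with the tip at (290,245). Now I'll push the cover back.

Converted, -2 mm is -0.1, 1 mm is 0.05.

Call:
{"name": "inch_along", "arguments": {"steps": [[-0.6,-0.1,0.05,0,0,0],[-1.2,-0.1,0.05,0,0,0],[-1.8,-0.1,0.05,0,0,0],[-2.4,-0.1,0.05,0,0,0],[-3,-0.1,0.05,0,0,0]]}}

```text
clock: 2.75
eef_pos: [557.0, 86.2, 123.4]
eef_rot: [-3.141, -0.0, 2.73]
wrist_force: [-1.5, 0.3, 1.6]
finger_gap: 47.7
finger_force: 1.0
```

Call:
{"name": "inch_along", "arguments": {"steps": [[-0.3,0,0,0,0,0],[-0.5,0,0,0,0,0],[-0.65,0,0,0,0,0],[-0.75,0,0,0,0,0],[-0.75,0,0,0,0,0]]}}

```text
clock: 3.25
eef_pos: [568.7, 81.2, 123.2]
eef_rot: [-3.141, -0.003, 2.731]
wrist_force: [-9.7, 1.5, 1.6]
finger_gap: 47.8
finger_force: 4.4
```

```bash
python3 -c "
from h import *
togo((74,0,123))"
```

```text
shift [-2.9  0.8  0.2] rot [-0.001 -0.003 -0.   ] at [568.7  81.2 123.2]
```

Converted, -1 mm is -0.05, -2 mm is -0.1.

Call:
{"name": "inch_along", "arguments": {"steps": [[-0.05,0,0,0,0,0],[-0.1,0,0,0,0,0],[-0.1,0,0,0,0,0],[-0.1,0,0,0,0,0]]}}

```text
clock: 3.65
eef_pos: [568.9, 81.1, 123.1]
eef_rot: [-3.14, -0.007, 2.731]
wrist_force: [-20.4, 5.2, 8.5]
finger_gap: 47.8
finger_force: 10.7
```

```bash
python3 -c "
from h import *
togo((74,0,123))"
```

```text
shift [-2.6  0.7  0. ] rot [-0.002 -0.007 -0.   ] at [568.9  81.1 123.1]
```

At the hard stop (20 N). I'll back off, rise and take a clear look.

Converted, -20 mm is -1, 175 mm is 8.75.

Call:
{"name": "inch_along", "arguments": {"steps": [[0.75,0,0,0,0,0],[2,0,-1,0,0,0],[4.25,0,-2,0,0,0],[6.5,0,-3,0,0,0],[8.75,0,-4,0,0,0]]}}

```text
clock: 4.15
eef_pos: [409.5, 150.4, 204.1]
eef_rot: [3.141, 0.0, 2.731]
wrist_force: [0.4, 0.2, 1.3]
finger_gap: 47.3
finger_force: 0.0
```

Call:
{"name": "inch_along", "arguments": {"steps": [[2.25,0,0,0,0,0],[4.5,0,0,0,0,0],[4.5,0,0,0,0,0]]}}

```text
clock: 4.45
eef_pos: [325.6, 187.2, 204.0]
eef_rot: [3.14, 0.001, 2.734]
wrist_force: [1.4, -1.0, -0.3]
finger_gap: 47.5
finger_force: 0.0
```

```bash
python3 - <<'E'
from h import *
p,d=manip.camera("top"); q=p[170:290,120:270,::-1]; cv2.imwrite("pics/top3.png",cv2.resize(q,None,fx=5,fy=5,interpolation=cv2.INTER_CUBIC))
E
```

```text
(no output)
```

View pics/top3.png

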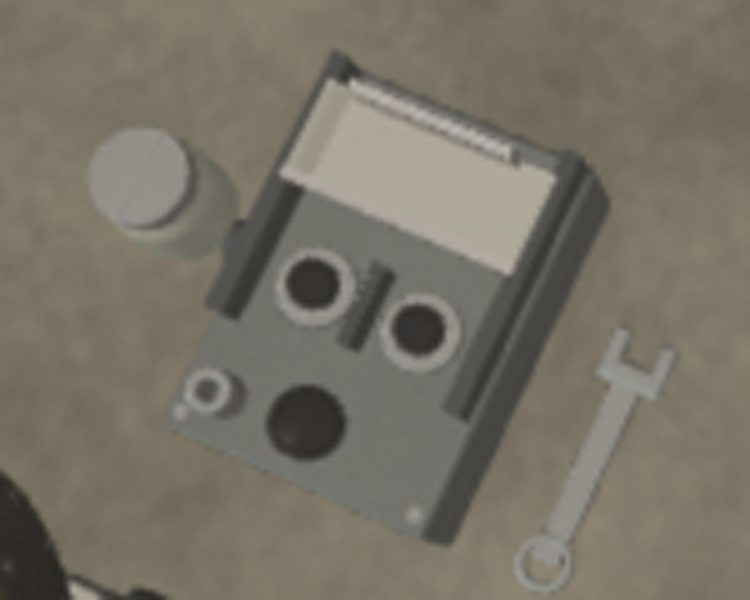

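The cover is fully open and the buttons are bare at (314,283) and (418,330), with the rib between them at (367,306). I'll measure where to press.

```bash
python3 - <<'E'
from h import *
f=lambda a:np.float64(a)/5+[120,170]
L,R=ray("top",f((314,283)),102),ray("top",f((418,330)),102)
print(L,R,(L+R)/2,np.linalg.norm(L-R),np.arctan2(-(L-R)[0],(L-R)[1]))
P=np.load("pose.npy");print(w(P,[(-10,30,102),(-10,-30,102),(-10,0,102)]))
c=np.array([568.9,81.1])-84*np.array([np.cos(P[2]),np.sin(P[2])]);print("by contact",c)
togo((-11.5,0,125))
E
```

```text
[505.15169753 140.68728817 102.        ] [480.43976299  87.30434953 102.        ] [492.79573026 113.99581885 102.        ] 58.825316370692704 -0.43354463147554817
[[506.57548353 141.78059696 102.        ]
 [482.62278368  86.76906935 102.        ]
 [494.5991336  114.27483316 102.        ]]
by contact [491.88386134 114.63377978]
shift [-180.5   -0.4   79.4] rot [0.002 0.002 0.003] at [327.5 186.7 204.1]
```

Converted, -182 mm is -9.1, -165 mm is -8.25.

Call:
{"name": "inch_along", "arguments": {"steps": [[-2.25,0,0,0,0,0],[-4.5,0,0,0,0,0],[-6.75,0,0,0,0,0],[-8.25,0,1,0,0,0],[-9.1,0,2,0,0,0]]}}

```text
clock: 5.0
eef_pos: [498.2, 111.3, 162.5]
eef_rot: [3.141, 0.001, 2.729]
wrist_force: [-0.8, 0.7, -0.6]
finger_gap: 47.9
finger_force: 0.0
```

Call:
{"name": "inch_along", "arguments": {"steps": [[0,0,1,0,0,0],[0,0,1.7,0,0,0],[0,0,1.95,0,0,0],[0,0,1.95,0,0,0],[0,0,1.95,0,0,0]]}}

```text
clock: 5.5
eef_pos: [496.0, 113.1, 125.1]
eef_rot: [3.141, 0.001, 2.731]
wrist_force: [0.2, -0.3, -0.1]
finger_gap: 47.5
finger_force: 0.0
```

```bash
python3 - <<'E'
from h import *
togo((-12,0,94))
n="side"
p,d=manip.camera(n); q=p[126:226,194:314,::-1]; cv2.imwrite(f"pics/{n}4.png",cv2.resize(q,None,fx=5,fy=5,interpolation=cv2.INTER_CUBIC))
E
```

```text
shift [ 3.8  0.5 31.1] rot [ 0.001  0.001 -0.   ] at [496.  113.1 125.1]
```

View pics/side4.png

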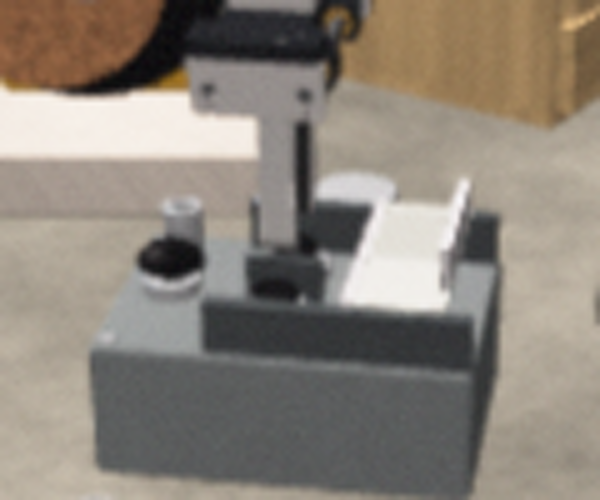

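The right fingertip, at (280,247), is above the right button at (277,288). I'll correct 3.5 mm and press.

Converted, 20 mm is 1, 3.5 mm is 0.175.

Call:
{"name": "inch_along", "arguments": {"steps": [[0.1,0,0.3,0,0,0],[0.175,0.025,0.7,0,0,0],[0.175,0.025,1,0,0,0],[0.175,0.025,1,0,0,0],[0.175,0.025,1,0,0,0]]}}

```text
clock: 6.05
eef_pos: [492.5, 115.1, 104.4]
eef_rot: [-3.141, -0.0, 2.731]
wrist_force: [-0.2, -0.0, -0.2]
finger_gap: 47.6
finger_force: 0.0
```

Call:
{"name": "inch_along", "arguments": {"steps": [[0,0,0.15,0,0,0],[0,0,0.3,0,0,0],[0,0,0.45,0,0,0],[0,0,0.55,0,0,0],[0,0,0.55,0,0,0]]}}

```text
clock: 6.55
eef_pos: [492.9, 115.1, 94.2]
eef_rot: [3.141, 0.001, 2.731]
wrist_force: [-2.4, 0.1, 10.2]
finger_gap: 47.5
finger_force: 5.1
```

```bash
python3 -c "
from h import *
togo((-12,0,93));print(manip.read_state()['moment'])"
```

```text
shift [ 0.1 -0.1  1.2] rot [ 0.001  0.001 -0.   ] at [492.9 115.1  94.2]
[-0.14116671  0.39365239 -0.0181053 ]
```

Converted, 2 mm is 0.1, 1 mm is 0.05.

Call:
{"name": "inch_along", "arguments": {"steps": [[0,0,0.05,0,0,0],[0,0,0.1,0,0,0],[0,0,0.1,0,0,0],[0,0,0.1,0,0,0],[0,0,0.1,0,0,0]]}}

```text
clock: 7.05
eef_pos: [493.1, 115.1, 93.8]
eef_rot: [3.141, 0.002, 2.731]
wrist_force: [-11.9, -2.8, 32.2]
finger_gap: 47.9
finger_force: 16.0
```

Both are bottomed: 32 N with no further travel. Holding for 3.5 s.

Call:
{"name": "inch_along", "arguments": {"steps": [[0,0,0,0,0,0],[0,0,0,0,0,0],[0,0,0,0,0,0],[0,0,0,0,0,0],[0,0,0,0,0,0]]}}

```text
clock: 7.55
eef_pos: [493.1, 115.1, 93.9]
eef_rot: [3.141, 0.002, 2.731]
wrist_force: [-12.1, -1.8, 31.4]
finger_gap: 47.6
finger_force: 16.0
```

Call:
{"name": "inch_along", "arguments": {"steps": [[0,0,0,0,0,0],[0,0,0,0,0,0],[0,0,0,0,0,0],[0,0,0,0,0,0],[0,0,0,0,0,0]]}}

```text
clock: 8.05
eef_pos: [493.1, 115.1, 93.9]
eef_rot: [3.141, 0.002, 2.731]
wrist_force: [-11.9, -2.9, 31.2]
finger_gap: 47.7
finger_force: 16.0
```

Call:
{"name": "inch_along", "arguments": {"steps": [[0,0,0,0,0,0],[0,0,0,0,0,0],[0,0,0,0,0,0],[0,0,0,0,0,0],[0,0,0,0,0,0]]}}

```text
clock: 8.55
eef_pos: [493.1, 115.1, 93.9]
eef_rot: [3.141, 0.002, 2.731]
wrist_force: [-12.2, -1.9, 32.2]
finger_gap: 47.4
finger_force: 16.0
```

Call:
{"name": "inch_along", "arguments": {"steps": [[0,0,0,0,0,0],[0,0,0,0,0,0],[0,0,0,0,0,0],[0,0,0,0,0,0],[0,0,0,0,0,0]]}}

```text
clock: 9.05
eef_pos: [493.1, 115.1, 93.9]
eef_rot: [3.141, 0.002, 2.731]
wrist_force: [-10.6, -2.0, 32.2]
finger_gap: 47.5
finger_force: 16.0
```

Call:
{"name": "inch_along", "arguments": {"steps": [[0,0,0,0,0,0],[0,0,0,0,0,0],[0,0,0,0,0,0],[0,0,0,0,0,0],[0,0,0,0,0,0]]}}

```text
clock: 9.55
eef_pos: [493.1, 115.1, 93.9]
eef_rot: [3.141, 0.002, 2.731]
wrist_force: [-11.2, -3.0, 32.3]
finger_gap: 47.5
finger_force: 16.0
```

Call:
{"name": "inch_along", "arguments": {"steps": [[0,0,0,0,0,0],[0,0,0,0,0,0],[0,0,0,0,0,0],[0,0,0,0,0,0],[0,0,0,0,0,0]]}}

```text
clock: 10.05
eef_pos: [493.1, 115.1, 93.9]
eef_rot: [3.14, 0.002, 2.731]
wrist_force: [-11.5, -2.4, 31.9]
finger_gap: 47.2
finger_force: 16.0
```

Call:
{"name": "inch_along", "arguments": {"steps": [[0,0,0,0,0,0],[0,0,0,0,0,0],[0,0,0,0,0,0],[0,0,0,0,0,0],[0,0,0,0,0,0]]}}

```text
clock: 10.55
eef_pos: [493.1, 115.1, 93.9]
eef_rot: [3.141, 0.002, 2.731]
wrist_force: [-11.4, -2.4, 32.0]
finger_gap: 47.4
finger_force: 16.0
```

Converted, -100 mm is -5, -60 mm is -3.

Call:
{"name": "inch_along", "arguments": {"steps": [[0,0,-0.25,0,0,0],[0,0,-0.75,0,0,0],[0,0,-1.5,0,0,0],[0,0,-3,0,0,0],[0,0,-5,0,0,0]]}}

```text
clock: 11.05
eef_pos: [491.6, 114.9, 191.3]
eef_rot: [-3.14, -0.003, 2.731]
wrist_force: [-0.7, 0.3, -0.1]
finger_gap: 47.3
finger_force: 0.0
```

Call:
{"name": "inch_along", "arguments": {"steps": [[2.25,0,0,0,0,0],[4.5,0,0,0,0,0],[6.75,0,0,0,0,0],[8.5,0,0,0,0,0],[8.5,0,0,0,0,0]]}}

```text
clock: 11.55
eef_pos: [334.0, 183.9, 191.7]
eef_rot: [3.141, -0.0, 2.733]
wrist_force: [-0.1, 0.8, -0.1]
finger_gap: 47.2
finger_force: 0.0
```

```bash
python3 - <<'E'
from h import *
p,d=manip.camera("top"); q=p[120:320,100:300,::-1]; cv2.imwrite("pics/top5.png",cv2.resize(q,(600,600),interpolation=cv2.INTER_CUBIC))
E
```

```text
(no output)
```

View pics/top5.png

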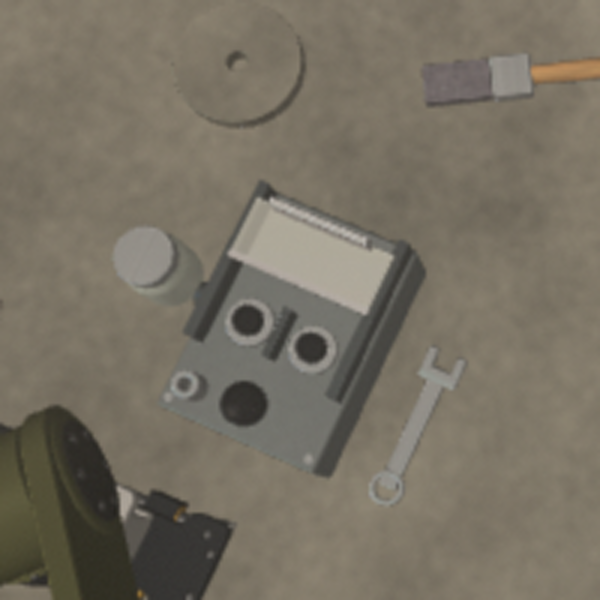

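The cover is open with its tab at (320,222), and the buttons at (247,320) and (311,347) are up. The socket, jar and wrench haven't moved, and the arm is clear. Handing in.

```bash
python3 -c "
from cell import manip
print(manip.sign_off())"
```

```text
the job is handed in; nothing more can be done
None
```

I pushed the cover fully open, held both reset buttons down together for about 3.5 s, released them and drew clear, without pressing the stop or moving anything loose; the job is handed in, though sign-off returned no verdict.

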